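Gauge the depth of a cored ring groove

TASK

The ring groove cored in the small concrete block has to be depth-checked before a head is glued on. Lift off the clean pull head that was stood on the core for a trial fit and set it fully down in the empty nest, then take the dial depth gauge out of its wooden holder and hold it on the block at the black tick: its rod down in the groove there, its foot bar lying across the groove in line with the tick, the gauge upright and the foot pressed flush with a light, steady hand (about 1 kg, well under 2 kg). Finish while still holding it pressed there, do not let go, and leave the other things on the bench where they are.

Things in the scene. Friction and masses are not known exactly. Their poses are not given: they have to be found in the camera images.
- core_block: Grey concrete block 110 (x) x 130 (y) x 40 mm high, fixed; origin at the centre of its underside, z up. Centred in its top is a ring groove 15 mm deep, inner diameter 50 mm (the core), outer 66 mm, so 8 mm wide. A flat black tick (26 x 4 mm) lies radially outside the groove on the block's +y side, 36.5 to 62.5 mm from the centre.
- mark (a point): The marked spot: point on the groove's floor, mid-width, in line with the tick: 29 mm along the block's +y from its centre, 25 mm above its underside (15 mm below its top). Axes as the block.
- pull_head: Clean steel pull head standing on the block's core: square plate 50 x 50 x 10 mm with an upright round stud, 20 mm in diameter, in the middle; stud top 42 mm above the underside, clear to grip from 16 mm up; 0.23 kg. Origin at the centre of the plate's underside, z up, x and y along the plate's edges.
- nest_free_floor (a point): Empty nest: centre of the floor of a square pocket, 55 x 55 mm and 8 mm deep, in a grey plastic block 76 x 76 x 14 mm fixed to the bench. The floor is 6 mm above the bench; axes along the pocket's edges, z up.
- spare_head: Another clean pull head of the same shape, already standing in the second nest (same shape); a bystander. Origin at the centre of its underside.
- gauge: Dial depth gauge standing upright in its holder, 0.22 kg. Origin at the centre of its foot's underside, z up, x along the foot bar, dial facing -y. Foot bar 60 (x) x 18 (y) x 10 mm; above it a stem, a round dial case 57 mm across and 21 mm thick, centred 50 mm up, and the hand grip. A sprung rod, 3.2 mm in diameter, comes out of the foot's centre, 25 mm long when free.
- gauge_grip (a point): Middle of the flat rubber hand grip on top of the gauge: 95 mm above the foot's underside, on the rod's line, axes as the gauge. The grip is 30 (x) x 20 (y) mm and spans 74 to 112 mm above the foot's underside.
- holder: Wooden holder of the gauge, 88 (x) x 46 (y) x 36 mm, fixed; origin at the centre of its underside. The gauge's foot lies along its x in a recess 6 mm deep with 1.5 mm play all round, underside 30 mm above the bench; the rod hangs in a bore. Lift the gauge straight up at least 35 mm to clear it.
- rod_tip (a point): Lower tip of the gauge's rod: 25 mm below the foot's underside when the rod is free.
- rod (a joint): How far the gauge's rod is pushed up into it, m: 0 free, 0.025 fully in (tip level with the foot). Depth = 0.025 - value, so 0.010 with the foot flush and the tip on the floor of the 15 mm groove. The spring needs 1.0 N to start, 1.75 N at full travel. The dial pointer follows it.
- marker_black: Black marker pen lying on the bench, 138 mm long; bystander.
- sanding_block: Sanding block, 40 x 71 x 24 mm; bystander.
- tape_black: Roll of black tape, 53 mm across, 19 mm high; bystander.
- weight_500: Brass 500 g weight, 38 mm across, 57 mm high; bystander.
Things that resemble listed ones, but are neither listed nor needed, are in the scene too. What is shaped like the pull_head but turquoise is not meant.

How it is judged:
By the outcome, as a careful person would: the job done as asked, in the order asked, and still so for the second after the job is handed in, while the arm keeps its last pose, push and grip.
It also fails if it takes over 53 s, if anything falls off the work surface, if the arm or the gripper's body presses on something with over 40 N, if the wrist force passes 120 N, or if a joint passes its speed limit or range.

ROBOT

A 7-joint arm with a two-finger parallel gripper is mounted at the origin on a cart in front of the work surface, level with it; the furniture and walls round the work are solid. World frame = base frame: x ahead of the robot, y to its left, z up, the work surface at z = 0. Lengths are in m, angles in rad, forces in N, time in s.
With the tool pointing down it reaches from about 0.4 to 0.85 m from the base axis. Payload 6.9 kg.
Tool frame: the origin (TCP) lies at the very end of the fingers, on their centre line; the grasp point (between the pads) lies 19 mm behind it; z points along the fingers, y is the line along which they close (so a half turn about z gives the same grasp; the last joint's range is limited). The gripper opens to 85 mm and grips with 20 to 120 N. Pads are 22 mm wide; open, the fingers measure 114 mm over their backs; the gripper's body (76 mm by 85 mm) begins 54 mm behind the grasp point. The pads swing forward as they close: fully open they stand 13 mm farther back than shut.
Start: joints at [1.329, 0.507, -0.238, 1.5, 0.126, 1.149, -0.155], TCP at [0.213, -0.588, 0.231] pointing down, gripper open.
Joint ranges: [-3.08, 3.08], [-0.24, 2.05], [-1.43, 1.35], [0, 2.5], [-1.52, 4.66], [0.17, 1.96], [-2.89, 2.89]. Speed limits (rad/s): [2.39, 2.39, 3.14, 3.14, 3.14, 3.14, 3.14].

INTERFACE

Orientations are given as a rotation vector (axis times angle).
In Python, from rig import manip gives the robot as it stands. The module is installed in compiled form; this text tells all that it offers.
- The arm moves only by the tool move_arm, never from a script. Its argument "moves" is a list of rows, each a list of 5 numbers: the shift along the tool's x, y, z in m, then the turn about the tool's z in degrees, then the opening, from -1 (shut) to 1 (fully open). In form: [[tx, ty, tz, twist, gripper], ...]. A call has 1 to 20 rows; each row shifts and turns the commanded pose from where the row before left it, along the tool's axes as they then stand; what a row does not reach is not made up. A row lasts 1/10 s, in which the tool goes at most 50 mm and 8.59 degrees, less where a joint would pass 70% of its speed; a pose out of reach is approached as far as the arm can. A call is refused whole if a number of a shift passes 0.05 or a number of a turn 8.59, either way. A call with a gripper value outside its range is refused whole. The fingers move at their own pace and stop on an object; the grip force is fixed at half the most. Time passes only in rows, so rows that do not move let the fingers close. It gives the time, the measured TCP pose, the force, the opening and the grip force at its end, in the units of the state.
- manip.state(): the state, without advancing time (a new reading comes with each control period).
- manip.grab_frame(name): name is "scene" or "top" or "wrist"; returns the picture (420x560x3 uint8, blue, green, red); there is no depth.
- manip.camera_model(name): a dict with "K" (3x3 intrinsics, pixels), "origin" and "attitude" of the camera in the world; the wrist camera has in their place "tool_from_camera" (4x4, takes a point from camera to tool coordinates, whose origin is the TCP and whose axes are the flange's). Camera axes: x right, y down, z forward; pixel columns grow to the right and rows downward; lengths in m; the calibration is good to about 2 mm. A picture is of the moment at which its call begins: read the wrist's pose just before it. camera_model takes no time and is no camera call.
- manip.job_done(): hands the job in; it is judged then, once.
The state is a dict: "time": time; "joint_positions": joint angles; "qd": joint speeds; "joint_efforts": joint torques, N m; "tcp_pos": TCP position; "eef_rot": TCP orientation; "wrist_force": force on the tool from outside, world axes, zero at the start; "ft_torque": the same for the moment, N m; "width": opening from 0.0 (shut) to 1.0 (fully open); "finger_force": force on a finger pad.
Only numpy, scipy, OpenCV 4.12 (cv2) and the standard library are available. Lean on these libraries where they do the work, as an engineer would, in place of code of your own. Each camera call takes 0.05 s, during which the arm holds its last target. There are 200 camera calls.

## Working session

There is one attempt and no reset: what is moved stays moved. The work goes in short steps, Python scripts to look and compute and a tool call to move; the robot and the scene stay as the last step left them, time stands still between calls to the robot, and variables do not carry over. Pictures are saved under pics/ and viewed, at most 10 in all, crops included, and the job is handed in when it is done.

Besides the shell and the picture viewer there is one more tool, called after "Emit:" as name([rows], argument=value, ...), one row to a line, values as JSON. move_arm: Moves the arm, as the interface text tells. Its arguments: {"type":"object","properties":{"moves":{"type":"array","items":{"type":"array","items":{"type":"number"}}}},"required":["moves"]}

```bash
mkdir -p pics; python3 - <<'E'
from rig import manip
import cv2,numpy as np
s=manip.state();print({k:np.round(v,3).tolist() for k,v in s.items()})
for n in("scene","top"):
    cv2.imwrite(f"pics/{n}0.png",manip.grab_frame(n))
for n in("scene","top","wrist"):
    print({k:np.round(v,4).tolist() if not isinstance(v,str) else v for k,v in manip.camera_model(n).items()})
E
```

```text
{'time': 0.0, 'joint_positions': [1.328, 0.508, -0.238, 1.501, 0.126, 1.149, -0.155], 'qd': [0.002, -0.001, -0.001, -0.001, 0.0, 0.0, 0.001], 'joint_efforts': [-0.001, -62.06, -2.187, -24.966, 0.013, 0.012, 0.0], 'tcp_pos': [0.213, -0.587, 0.23], 'eef_rot': [-3.092, -0.543, 0.001], 'wrist_force': [-0.413, 0.699, 0.817], 'ft_torque': [0.005, 0.026, 0.01], 'finger_force': 0.0, 'width': 1.001}
{'K': [[518.4784, 0.0, 282.4504], [0.0, 518.4784, 213.7682], [0.0, 0.0, 1.0]], 'origin': [-0.2425, 0.5282, 1.0558], 'attitude': [-1.33, 2.295, -0.8392]}
{'K': [[456.717, 0.0, 280.4004], [0.0, 456.717, 207.9073], [0.0, 0.0, 1.0]], 'origin': [0.3394, 0.1134, 1.3322], 'attitude': [-2.1607, 2.1682, -0.1109]}
{'K': [[302.8352, 0.0, 275.4974], [0.0, 302.8352, 209.4998], [0.0, 0.0, 1.0]], 'tool_from_camera': [[-0.0006, -0.9531, -0.3026, 0.0781], [1.0, -0.0004, -0.0008, 0.0011], [0.0006, -0.3026, 0.9531, -0.1431], [0.0, 0.0, 0.0, 1.0]]}
```

View pics/top0.png

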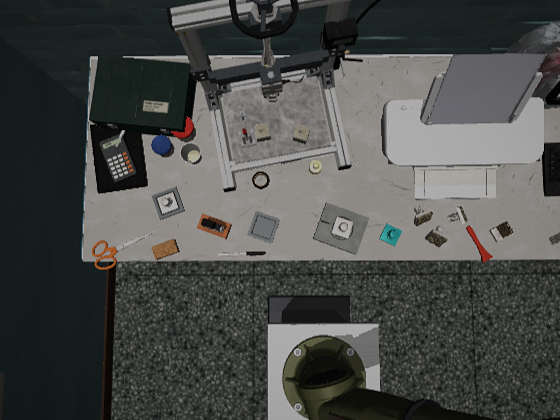

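View pics/scene0.png

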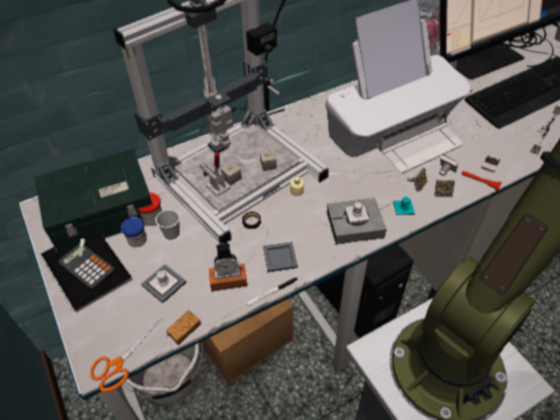

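The top view shows the block with its head at about (341,228), the empty nest at (264,226), the gauge and holder at (214,224), the spare head at (168,203) and the turquoise decoy at (391,233). The scene view agrees with this. Next I'll enlarge both views.

```bash
python3 - <<'E'
import cv2,numpy as np
t=cv2.imread("pics/top0.png")[190:265,180:380]; s=cv2.imread("pics/scene0.png")[195:295,195:395]
r=lambda i,f:cv2.resize(i,None,fx=f,fy=f,interpolation=cv2.INTER_CUBIC)
a=r(t,4);b=r(s,3);b=b[:300]
o=np.zeros((600,800,3),np.uint8);o[:300]=a;o[300:600,:600]=b
cv2.imwrite("pics/crop1.png",o)
E
```

```text
(no output)
```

View pics/crop1.png

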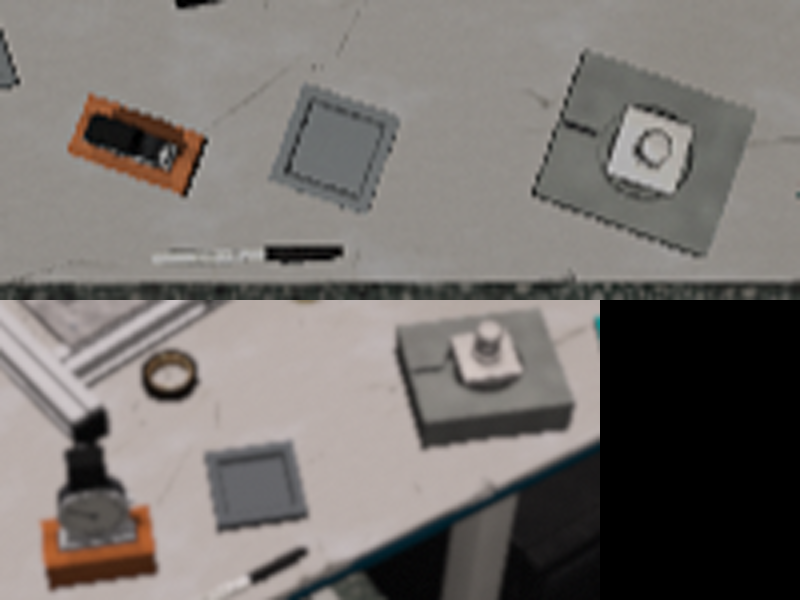

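```bash
cat > h.py <<'E'
import numpy as np,cv2
from scipy.spatial.transform import Rotation as R
from rig import manip
def cam(n,s=None):
    c=manip.camera_model(n);K=np.array(c["K"])
    if n!="wrist": return K,R.from_rotvec(c["attitude"]).as_matrix(),np.array(c["origin"])
    T=np.array(c["tool_from_camera"]);Rt=R.from_rotvec(s["eef_rot"]).as_matrix()
    return K,Rt@T[:3,:3],Rt@T[:3,3]+s["tcp_pos"]
def back(C,uv,z):
    K,A,o=C;d=(A@np.linalg.inv(K)@np.c_[np.atleast_2d(uv),np.ones(len(np.atleast_2d(uv)))].T).T
    return o+d*((z-o[2])/d[:,2])[:,None]
def proj(C,P):
    K,A,o=C;q=(np.atleast_2d(P)-o)@A@K.T;return q[:,:2]/q[:,2:]
E
python3 - <<'E'
from h import *
C=cam("top")
for n,p,z in(("block",[(588,50),(756,110),(705,257),(534,192)],.04),("nest",[(303,84),(400,118),(366,212),(268,180)],.014),("holder",[(91,93),(207,136),(187,196),(68,154)],.036),("plate",[(633,106),(692,124),(678,196),(609,180)],.05),("stud",[(656,147)],.082),("tick",[(566,124),(596,134)],.04),("grip",[(110,134)],.142)):
    P=back(C,np.array(p)/4+[179.6,189.6],z)[:,:2];m=P.mean(0)
    print(n,m.round(4),[ (np.linalg.norm(P[i]-P[i-1]).round(3),np.degrees(np.arctan2(*(P[i]-P[i-1])[::-1])).round(1)) for i in range(len(P))])
T=R.from_rotvec(manip.state()["eef_rot"]).as_matrix();print(T.round(3))
E
```

```text
block [ 0.4213 -0.0525] [(np.float64(0.108), np.float64(-21.4)), (np.float64(0.126), np.float64(-110.1)), (np.float64(0.11), np.float64(159.7)), (np.float64(0.128), np.float64(69.0))]
nest [0.4263 0.169 ] [(np.float64(0.074), np.float64(-19.8)), (np.float64(0.075), np.float64(-109.6)), (np.float64(0.072), np.float64(160.0)), (np.float64(0.074), np.float64(71.8))]
holder [0.428  0.3075] [(np.float64(0.046), np.float64(-19.9)), (np.float64(0.089), np.float64(-110.5)), (np.float64(0.045), np.float64(162.0)), (np.float64(0.09), np.float64(70.5))]
plate [ 0.421  -0.0564] [(np.float64(0.055), np.float64(-18.8)), (np.float64(0.043), np.float64(-107.3)), (np.float64(0.052), np.float64(167.9)), (np.float64(0.049), np.float64(76.7))]
stud [ 0.422  -0.0542] [(np.float64(0.0), np.float64(0.0))]
tick [ 0.4377 -0.007 ] [(np.float64(0.022), np.float64(71.3)), (np.float64(0.022), np.float64(-108.7))]
grip [0.4278 0.3102] [(np.float64(0.0), np.float64(0.0))]
[[ 0.94   0.341 -0.001]
 [ 0.341 -0.94   0.002]
 [-0.    -0.002 -1.   ]]
```

Emit:
move_arm([
  [0.0315,-0.036,0,0,1],
  [0.0315,-0.036,0,0,1],
  [0.0315,-0.036,0,0,1],
  [0.0315,-0.036,0,0,1],
  [0.0315,-0.036,0,0,1],
  [0.0315,-0.036,0,0,1],
  [0.0315,-0.036,0,0,1],
  [0.0315,-0.036,0,0,1],
  [0.0315,-0.036,0,0,1],
  [0.0315,-0.036,0,0,1],
  [0.0315,-0.036,0,0,1],
  [0.0315,-0.036,0,0,1],
  [0,0,0,0,1],
  [0,0,0,0,1],
  [0,0,0,0,1],
])

```text
time: 1.6
tcp_pos: [0.4205, -0.0537, 0.231]
eef_rot: [3.094, 0.542, -0.002]
wrist_force: [-0.4, 0.4, -0.8]
width: 1.002
finger_force: 0.0
```

```bash
cat >> h.py <<'E'
def snap(name):
    s=manip.state();i=manip.grab_frame("wrist");cv2.imwrite(f"pics/{name}.png",i)
    np.savez(f"pics/{name}.npz",tcp_pos=s["tcp_pos"],eef_rot=s["eef_rot"]);return s,i
E
python3 - <<'E'
from h import *
s,i=snap("w1");print(s["time"],s["tcp_pos"],s["eef_rot"],s["joint_positions"])
C=cam("wrist",s)
print(proj(C,[[.4213,-.0525,.04],[.4263,.169,.014],[.428,.3075,.036]]))
E
```

```text
1.6 [ 0.4205458  -0.05366216  0.23099192] [ 3.09430922e+00  5.41597184e-01 -1.77027407e-03] [ 0.48009507  0.21531787 -0.50502881  1.98760858  0.12618544  0.96967582
 -1.31108662]
[[273.9963765  184.69534828]
 [ 91.18099215 110.45295655]
 [-58.33421645  59.83010524]]
```

View pics/w1.png

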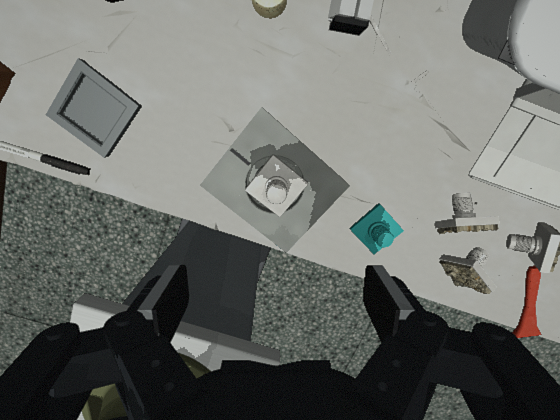

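The wrist view shows the block at about (275,185), its tick near (240,157), the stud near (279,188) and the nest near (95,107). Next I'll enlarge the block and nest.

```bash
python3 - <<'E'
import cv2,numpy as np
i=cv2.imread("pics/w1.png")
r=lambda i,f:cv2.resize(i,None,fx=f,fy=f,interpolation=cv2.INTER_CUBIC)
o=np.zeros((600,800,3),np.uint8);o[:600,:480]=r(i[105:255,215:335],4);o[:330,490:790]=r(i[55:165,45:145],3)
cv2.imwrite("pics/crop2.png",o)
E
```

```text
(no output)
```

View pics/crop2.png

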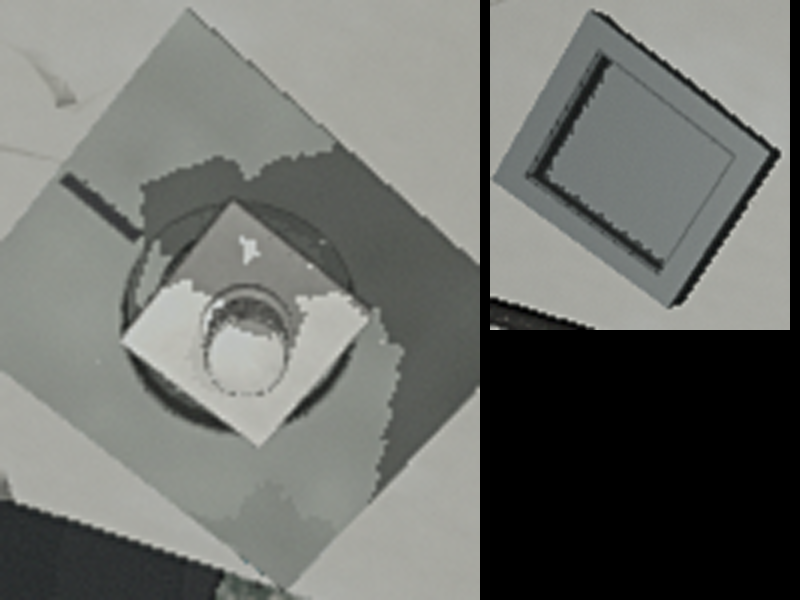

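```bash
python3 - <<'E'
from h import *
C=cam("wrist",np.load("pics/w1.npz"))
f=lambda a,k,o:(np.array(a)+.5)/k+np.array(o)-.5
B=(215,105)
for n,p,z in(("block",[(262,107),(349,186),(287-.5,252.5),(201,184.5)],.04),("nest",f([(107,12),(289,153),(182,307),(5,178)],3,(45,55)),.014),("pocket",f([(113,51),(245,156),(170,271),(37,177)],3,(45,55)),.014),("plate",f([(234,201),(368,310),(260,447),(121,341)],4,B),.05),("stud",f([(247,353)],4,B),.082),("tick",f([(64,178),(138,238)],4,B),.04),("groove",f([(238,316)],4,B),.04)):
    P=back(C,p,z)[:,:2];m=P.mean(0)
    print(n,m.round(4),[ (float(np.linalg.norm(P[i]-P[i-1]).round(3)),float(np.degrees(np.arctan2(*(P[i]-P[i-1])[::-1])).round(1))) for i in range(len(P))])
E
```

```text
block [ 0.4212 -0.0539] [(0.108, -20.4), (0.129, -111.2), (0.108, 159.7), (0.129, 68.9)]
nest [0.4277 0.1667] [(0.076, -21.3), (0.076, -109.3), (0.076, 158.8), (0.076, 70.2)]
pocket [0.4272 0.1684] [(0.057, -20.6), (0.056, -110.5), (0.055, 159.8), (0.056, 71.5)]
plate [ 0.4226 -0.0545] [(0.049, -19.4), (0.047, -109.1), (0.049, 163.3), (0.049, 71.0)]
stud [ 0.4235 -0.0545] [(0.0, 0.0)]
tick [ 0.4382 -0.0067] [(0.026, 70.1), (0.026, -109.9)]
groove [ 0.4225 -0.0522] [(0.0, 0.0)]
```

Emit:
move_arm([
  [0,0.0025,0,-8.33,1],
  [0,0,0,-8.33,1],
  [0,0,0,-8.33,1],
  [0,0,0,-8.33,1],
  [0,0,0,-8.33,1],
  [0,0,0,-8.35,1],
  [0,0,0.04,0,1],
  [0,0,0.04,0,1],
  [0,0,0.04,0,1],
  [0,0,0.02,0,1],
  [0,0,0,0,1],
  [0,0,0,0,1],
])

```text
time: 2.85
tcp_pos: [0.4219, -0.0558, 0.0916]
eef_rot: [-2.576, -1.798, 0.001]
wrist_force: [-0.5, -0.4, -0.0]
width: 1.001
finger_force: 0.0
```

```bash
python3 - <<'E'
from h import *
s,i=snap("w2");print(s["time"],s["tcp_pos"],s["joint_positions"].__str__());print(R.from_rotvec(s["eef_rot"]).as_matrix().round(3))
C=cam("wrist",s)
a=np.linspace(0,2*np.pi,40)
P=np.c_[.4228+.01*np.cos(a),-.0545+.01*np.sin(a),0*a+.082]
for p in proj(C,P): cv2.circle(i,tuple(int(v) for v in p.round()),1,(0,0,255),-1)
cv2.imwrite("pics/w2b.png",cv2.resize(i[60:360,100:460],None,fx=2,fy=2))
E
```

```text
2.85 [ 0.42191616 -0.05577579  0.09159757] [ 0.47766961  0.43974584 -0.56088602  2.18555811  0.40261303  0.6162752
 -0.72577009]
[[ 0.345  0.939 -0.001]
 [ 0.939 -0.345 -0.   ]
 [-0.    -0.001 -1.   ]]
```

View pics/w2b.png

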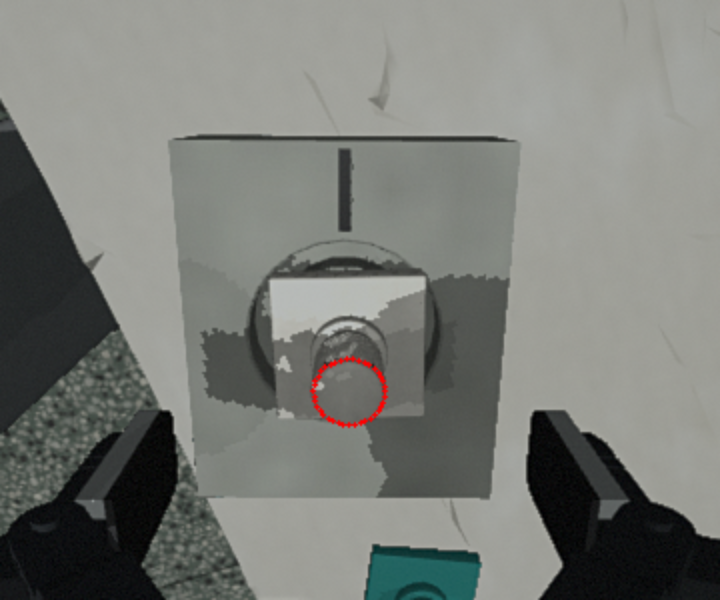

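The view shows the red prediction on the stud top (crop 350,392) with the fingers clear on both sides, and the tool is square to the block. I'll descend and grip.

Emit:
move_arm([
  [0.0015,0.0005,0.017,0,1],
  [0,0,0.0165,0,1],
  [0,0,0,0,1],
  [0,0,0,0,-1],
  [0,0,0,0,-1],
  [0,0,0,0,-1],
  [0,0,0,0,-1],
  [0,0,0,0,-1],
  [0,0,0,0,-1],
  [0,0,0,0,-1],
  [0,0,0,0,-1],
  [0,0,0,0,-1],
])

```text
time: 4.1
tcp_pos: [0.4231, -0.0538, 0.0584]
eef_rot: [2.574, 1.8, 0.0]
wrist_force: [-1.7, -0.7, 8.0]
width: 0.208
finger_force: 58.3
```

Emit:
move_arm([
  [0,0,-0.02,0,-1],
  [0,0,-0.03,0,-1],
  [0,0,-0.03,0,-1],
  [0.035,-0.0121,0,0,-1],
  [0.035,-0.0121,0,0,-1],
  [0.035,-0.0121,0,0,-1],
  [0.035,-0.0121,0,0,-1],
  [0.035,-0.0121,0,0,-1],
  [0.0347,-0.0122,0,0,-1],
  [0,0,0.03,0,-1],
  [0,0,0.02,0,-1],
  [0,0,0,0,-1],
  [0,0,0,0,-1],
  [0,0,0,0,-1],
])

```text
time: 5.5
tcp_pos: [0.4272, 0.1683, 0.0887]
eef_rot: [2.575, 1.8, 0.002]
wrist_force: [-0.1, -1.2, -2.4]
width: 0.213
finger_force: 59.2
```

```bash
python3 - <<'E'
from h import *
s,i=snap("w3");print(s["time"],s["tcp_pos"],s["wrist_force"],s["finger_force"]);print(R.from_rotvec(s["eef_rot"]).as_matrix().round(3))
cv2.imwrite("pics/w3b.png",cv2.resize(i[60:360,100:460],None,fx=2,fy=2))
E
```

```text
5.5 [0.42719029 0.16827132 0.0886685 ] [-0.13691416 -1.21492646 -2.44221035] 59.16024327278137
[[ 0.344  0.939  0.001]
 [ 0.939 -0.344  0.001]
 [ 0.001  0.001 -1.   ]]
```

View pics/w3b.png

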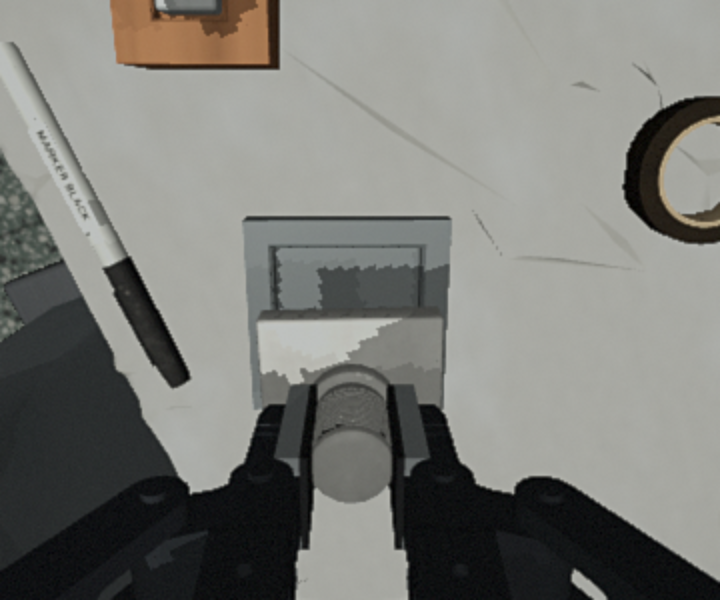

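The view shows the plate level over the nest, with its far top edge from about (258,320) to (446,318) and the pocket's far corners at (271,247) and (425,245), all in crop pixels. I'll compute the offsets.

```bash
python3 - <<'E'
from h import *
s=np.load("pics/w3.npz");C=cam("wrist",s);Rt=R.from_rotvec(s["eef_rot"]).as_matrix()
f=lambda a:(np.array(a)+.5)/2+[99.5,59.5]
for n,p,z in(("pocket",[(271,247),(425,245)],.014),("outer",[(245,219),(450,218)],.014),("plate",[(258,320),(446,318)],.0803),("stud",[(352,462)],.1123),("holder",[(118,65),(279,69)],.0)):
    P=(back(C,f(p),z)-s["tcp_pos"])@Rt;print(n,(P*1e3).round(1)[:,:2].tolist(),"mid",(P.mean(0)*1e3).round(1)[:2])
E
```

```text
pocket [[28.2, -28.5], [28.9, 28.0]] mid [28.5 -0.2]
outer [[38.5, -37.5], [38.9, 36.7]] mid [38.7 -0.4]
plate [[23.3, -23.8], [23.8, 26.1]] mid [23.5  1.2]
stud [[0.6, 1.2]] mid [0.6 1.2]
holder [[91.5, -82.4], [90.2, -24.9]] mid [ 90.9 -53.7]
```

Emit:
move_arm([
  [0.0013,-0.0014,0.02,0,-1],
  [0,0,0.02,0,-1],
  [0,0,0.015,0,-1],
  [0,0,0.004,0,-1],
  [0,0,0.003,0,-1],
  [0,0,0.002,0,-1],
  [0,0,0,0,-1],
  [0,0,0,0,-1],
])

```text
time: 6.35
tcp_pos: [0.4264, 0.1701, 0.0245]
eef_rot: [2.574, 1.8, 0.002]
wrist_force: [-0.2, 0.5, 1.7]
width: 0.209
finger_force: 59.5
```

Emit:
move_arm([
  [0,0,0.0005,0,-1],
  [0,0,0,0,1],
  [0,0,0,0,1],
  [0,0,0,0,1],
  [0,0,0,0,1],
  [0,0,0,0,1],
  [0,0,0,0,1],
  [0,0,-0.03,0,1],
  [0,0,-0.05,0,1],
  [0,0,-0.05,0,1],
  [0,0,-0.04,0,1],
  [0,0,0,0,1],
  [0,0,0,0,1],
])

```text
time: 7.65
tcp_pos: [0.4261, 0.1697, 0.1939]
eef_rot: [2.574, 1.799, 0.003]
wrist_force: [-0.5, 0.2, -1.0]
width: 1.003
finger_force: 0.0
```

```bash
python3 - <<'E'
from h import *
s,i=snap("w4");print(s["time"],s["tcp_pos"],s["wrist_force"]);print(R.from_rotvec(s["eef_rot"]).as_matrix().round(3))
cv2.imwrite("pics/w4b.png",cv2.resize(i[0:270,100:460],None,fx=2.2,fy=2.2,interpolation=cv2.INTER_CUBIC))
E
```

```text
7.65 [0.42614368 0.1696697  0.19390047] [-0.47640915  0.24960085 -0.95429085]
[[ 0.344  0.939  0.002]
 [ 0.939 -0.344  0.   ]
 [ 0.001  0.002 -1.   ]]
```

View pics/w4b.png

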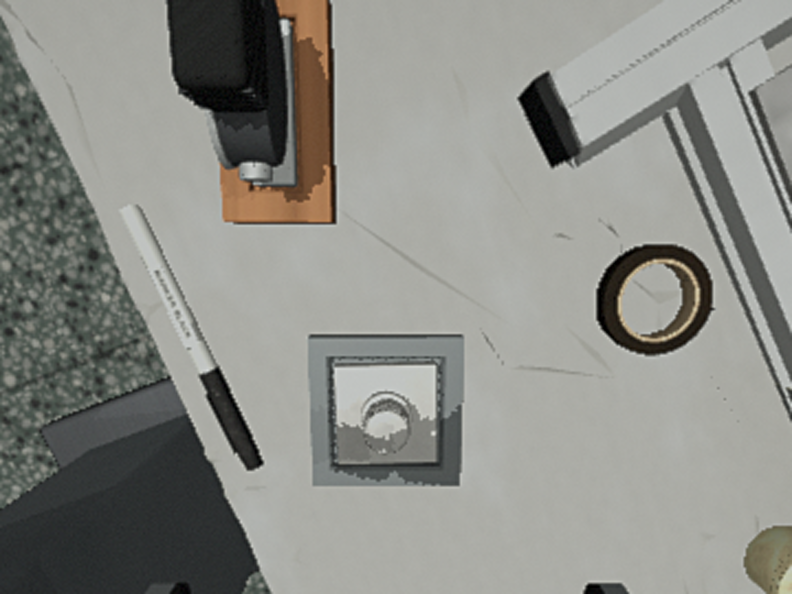

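The head sits fully in the pocket (centre about 386,415), and the gauge in its holder is at upper left. I'll move over the gauge.

Emit:
move_arm([
  [0,0,-0.045,0,1],
  [0.0325,-0.0115,-0.02,0,1],
  [0.0325,-0.0115,0,0,1],
  [0.0325,-0.0115,0,0,1],
  [0.0325,-0.0115,0,0,1],
  [0,0,0,0,1],
  [0,0,0,0,1],
  [0,0,0,0,1],
])

```text
time: 8.5
tcp_pos: [0.4271, 0.3064, 0.257]
eef_rot: [2.575, 1.799, -0.004]
wrist_force: [0.6, -0.5, 0.5]
width: 1.001
finger_force: 0.0
```

```bash
python3 - <<'E'
from h import *
s,i=snap("w5");print(s["time"],s["tcp_pos"],s["joint_positions"]);print(R.from_rotvec(s["eef_rot"]).as_matrix().round(3))
C=cam("wrist",s);print(proj(C,[.428,.3075,.036]),proj(C,[.428,.3075,.142]))
cv2.imwrite("pics/w5b.png",cv2.resize(i[100:300,190:390],None,fx=3,fy=3,interpolation=cv2.INTER_CUBIC))
E
```

```text
8.5 [0.42708415 0.30637988 0.25696722] [-0.16673893  0.39136587 -0.72735217  1.71151413  0.28157364  1.14927428
 -1.32488048]
[[ 0.344  0.939 -0.002]
 [ 0.939 -0.344 -0.002]
 [-0.003 -0.001 -1.   ]]
[[275.25390002 177.95761883]] [[275.01848374 202.51722055]]
```

View pics/w5b.png

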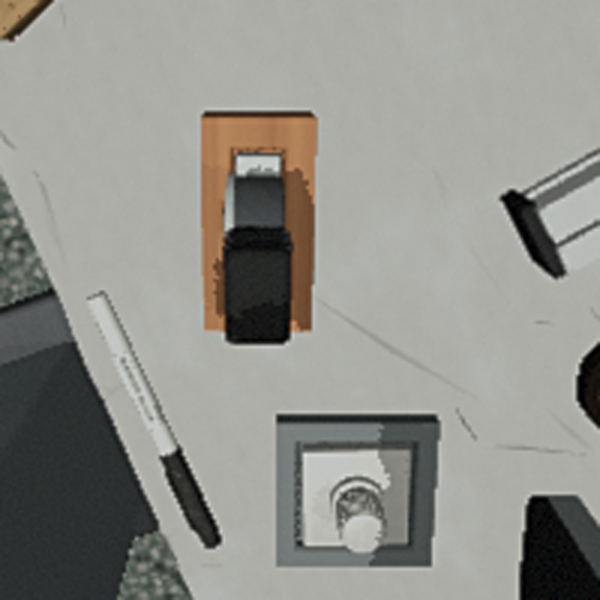

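The crop shows the holder's top corners at (203,116), (317,116), (312,331) and (205,330). The grip's top face spans columns 225–291 and rows 250–343, and it's parallel to the tool.

```bash
python3 - <<'E'
from h import *
s=np.load("pics/w5.npz");C=cam("wrist",s);Rt=R.from_rotvec(s["eef_rot"]).as_matrix()
f=lambda a:(np.array(a)+.5)/3+[189.5,99.5]
for n,p,z in(("holder",[(203,116),(317,116),(312,331),(205,330)],.036),("griptop",[(226,250),(291,250),(290,343),(226,343)],.142),("recess",[(232,150),(284,149)],.036)):
    P=(back(C,f(p),z)-s["tcp_pos"])@Rt;print(n,(P*1e3).round(1)[:,:2].tolist(),"mid",(P.mean(0)*1e3).round(1)[:2])
E
```

```text
holder [[49.2, -20.3], [49.2, 24.3], [-39.2, 23.9], [-38.7, -21.1]] mid [5.1 1.7]
griptop [[19.4, -8.1], [19.4, 10.8], [-9.1, 10.8], [-9.1, -8.4]] mid [5.1 1.3]
recess [[36.1, -9.0], [36.5, 11.5]] mid [36.3  1.2]
```

Emit:
move_arm([
  [0.005,0.0014,0.02,0,1],
  [0,0,0.04,0,1],
  [0,0,0.04,0,1],
  [0,0,0.03,0,1],
  [0,0,0.015,0,1],
  [0,0,0,0,1],
  [0,0,0,0,1],
  [0,0,0,0,-1],
  [0,0,0,0,-1],
  [0,0,0,0,-1],
  [0,0,0,0,-1],
  [0,0,0,0,-1],
  [0,0,0,0,-1],
  [0,0,0,0,-1],
  [0,0,0,0,-1],
  [0,0,0,0,-1],
])

```text
time: 10.15
tcp_pos: [0.4303, 0.3123, 0.1138]
eef_rot: [-2.574, -1.8, -0.001]
wrist_force: [-1.2, -0.7, 5.9]
width: 0.22
finger_force: 59.3
```

```bash
python3 - <<'E'
from h import *
s=np.load("pics/w2.npz");C=cam("wrist",s)
f=lambda a:(np.array(a)+.5)/2+[99.5,59.5]
P=back(C,f([(168,141),(520,141),(491,499),(198,497)]),.04)[:,:2]
T=back(C,f([(345,150),(345,231)]),.04)[:,:2]
u=np.array([np.cos(np.radians(70)),np.sin(np.radians(70))])
d=T[0]-T[1];print(P.mean(0),np.linalg.norm(np.diff(P,axis=0),axis=1),T,np.degrees(np.arctan2(d[1],d[0])),"centre",T.mean(0)-.0495*u)
E
```

```text
[ 0.42120535 -0.0534392 ] [0.10962895 0.13061575 0.11031124] [[ 0.44315975  0.00494329]
 [ 0.43422119 -0.01911173]] 69.6155295446766 centre [ 0.42176047 -0.05359901]
```

Emit:
move_arm([
  [0,0,-0.01,0,-1],
  [0,0,-0.025,0,-1],
  [0,0,-0.03,0,-1],
  [0,0,-0.03,0,-1],
  [-0.035,0.0123,0,0,-1],
  [-0.035,0.0123,0,0,-1],
  [-0.035,0.0123,0,0,-1],
  [-0.035,0.0123,0,0,-1],
  [-0.035,0.0123,0,0,-1],
  [-0.035,0.0123,0,0,-1],
  [-0.035,0.0123,0,0,-1],
  [-0.035,0.0123,0,0,-1],
  [-0.035,0.0123,0,0,-1],
  [0,0,0,0,-1],
  [0,0,0,0,-1],
  [0,0,0,0,-1],
])

```text
time: 11.75
tcp_pos: [0.4261, -0.0208, 0.2085]
eef_rot: [-2.573, -1.802, -0.001]
wrist_force: [-0.5, 0.6, -2.4]
width: 0.228
finger_force: 58.9
```

Emit:
move_arm([
  [-0.0034,0.0068,0.0135,0,-1],
  [0,0,0.02,0,-1],
  [0,0,0.02,0,-1],
  [0,0,0,0,-1],
  [0,0,0,0,-1],
  [0,0,0,0,-1],
])

```text
time: 12.35
tcp_pos: [0.432, -0.0269, 0.1553]
eef_rot: [2.573, 1.801, 0.002]
wrist_force: [-0.1, 0.4, -0.9]
width: 0.224
finger_force: 59.3
```

```bash
python3 - <<'E'
from h import *
s,i=snap("w6");sc=manip.grab_frame("scene");cv2.imwrite("pics/s6.png",sc)
print(s["time"],s["tcp_pos"],s["wrist_force"]);Rt=R.from_rotvec(s["eef_rot"]).as_matrix();print(Rt.round(3))
W=cam("wrist",s);S=cam("scene")
L=lambda x,y,z:Rt@np.array([x,y,z])+s["tcp_pos"]
tip=L(0,0,.1088);u=np.array([.342,.94,0]);bc=np.array([.4214,-.0535,.04])
print("tip",tip);Q=[tip,bc+.029*u,bc+.0365*u,bc+.0625*u,L(.03,0,.0738)]
print("W",proj(W,Q).round(1).tolist());print("S",proj(S,Q).round(1).tolist())
def crop(im,c,w,h,k):
    x,y=int(c[0]-w//2),int(c[1]-h//2);y=max(y,0);print("crop0",x,y,k)
    return cv2.resize(im[y:y+h,x:x+w],None,fx=k,fy=k,interpolation=cv2.INTER_CUBIC)
o=np.zeros((600,800,3),np.uint8)
o[:,:400]=crop(i,proj(W,bc+.02*u)[0]+[0,-5],100,150,4)
o[:,400:]=crop(sc,proj(S,tip)[0],50,75,8)
cv2.imwrite("pics/c6.png",o)
E
```

```text
12.35 [ 0.43197224 -0.02691684  0.15532709] [-0.0984394   0.43257743 -0.87364819]
[[ 0.342  0.94   0.001]
 [ 0.94  -0.342  0.   ]
 [ 0.001  0.001 -1.   ]]
tip [ 0.43208334 -0.02689182  0.04652715]
W [[274.3, 206.3], [273.3, 203.8], [273.3, 195.7], [273.1, 166.3], [274.1, 181.1]]
S [[345.4, 214.1], [345.1, 216.0], [342.3, 216.4], [332.4, 217.8], [334.8, 206.6]]
crop0 223 133 4
crop0 320 177 8
```

View pics/c6.png

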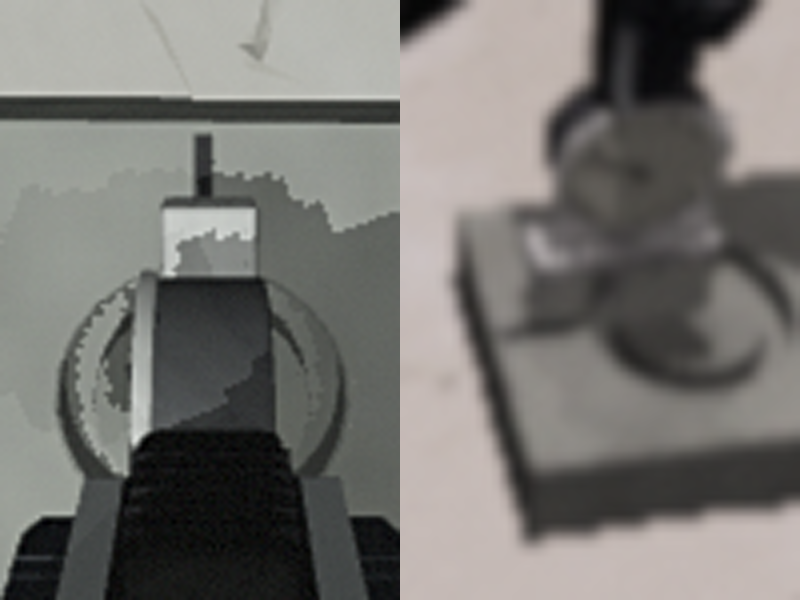

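In the wrist panel the foot's end edge spans (162..257, 207), with its lower edge at row 199. The tick spans columns 195–212 with its outer end at row 133. The scene panel shows the gauge upright, with its foot in line with the tick. I'll convert these to offsets.

```bash
python3 - <<'E'
from h import *
s=np.load("pics/w6.npz");C=cam("wrist",s);Rt=R.from_rotvec(s["eef_rot"]).as_matrix()
f=lambda a:(np.array(a)+.5)/4+[222.5,132.5]
for n,p,z in(("foottop",[(162,207),(257,207)],.0815),("footbot",[(164,199),(254,199)],.0715),("tick",[(203.5,133),(203.5,197)],.04),("edge",[(10,121),(390,124)],.04),("groove",[(58,395),(345,395)],.04)):
    P=(back(C,f(p),z)-s["tcp_pos"])@Rt;print(n,(P*1e3).round(1)[:,:2].tolist(),"mid",(P.mean(0)*1e3).round(1)[:2])
E
```

```text
foottop [[27.5, -8.0], [27.5, 9.4]] mid [27.5  0.7]
footbot [[26.8, -8.0], [26.8, 9.2]] mid [26.8  0.6]
tick [[34.2, -0.7], [20.3, -0.7]] mid [27.3 -0.7]
edge [[36.8, -42.0], [36.1, 39.2]] mid [36.5 -1.4]
groove [[-25.9, -34.1], [-26.0, 31.6]] mid [-26.   -1.3]
```

Emit:
move_arm([
  [0.0032,-0.0015,0,0,-1],
  [0,0,0,0,-1],
  [0,0,0,0,-1],
  [0,0,0,0,-1],
])

```text
time: 12.85
tcp_pos: [0.431, -0.0239, 0.1549]
eef_rot: [2.574, 1.8, 0.0]
wrist_force: [-0.1, -0.4, -2.2]
width: 0.22
finger_force: 59.4
```

```bash
cat > avg.py <<'E'
from h import *
F=[]
for _ in range(12): manip.grab_frame("top");s=manip.state();F.append(np.r_[s["wrist_force"],s["ft_torque"]])
F=np.array(F);print(s["time"],s["tcp_pos"],F.mean(0).round(3),F.std(0).round(2))
E
python3 avg.py
```

```text
13.45 [ 0.4309892  -0.02388182  0.15477697] [ 0.068 -0.023 -2.262  0.015 -0.005 -0.003] [0.39 0.32 0.52 0.02 0.01 0.03]
```

Emit:
move_arm([
  [0,0,0.005,0,-1],
  [0,0,0.005,0,-1],
  [0,0,0.005,0,-1],
  [0,0,0.0035,0,-1],
  [0,0,0,0,-1],
  [0,0,0,0,-1],
])

```text
time: 14.05
tcp_pos: [0.431, -0.0238, 0.1362]
eef_rot: [-2.574, -1.8, 0.0]
wrist_force: [-0.2, 0.2, -1.8]
width: 0.222
finger_force: 59.3
```

```bash
python3 avg.py
```

```text
14.65 [ 0.43100891 -0.02389102  0.13631209] [-0.014  0.109 -2.347  0.007 -0.006  0.008] [0.43 0.27 0.39 0.03 0.02 0.03]
```

No spring load, so the rod is inside the groove. I'll press down gently.

Emit:
move_arm([
  [0,0,0.004,0,-1],
  [0,0,0.004,0,-1],
  [0,0,0.002,0,-1],
  [0,0,0.001,0,-1],
  [0,0,0,0,-1],
  [0,0,0,0,-1],
])

```text
time: 15.25
tcp_pos: [0.4311, -0.0238, 0.1253]
eef_rot: [-2.575, -1.8, -0.0]
wrist_force: [0.2, 0.0, -1.0]
width: 0.221
finger_force: 59.6
```

```bash
python3 avg.py
```

```text
15.85 [ 0.43103493 -0.02384908  0.12529797] [ 0.383  0.279 -0.792  0.053 -0.122 -0.002] [0.49 0.67 0.39 0.03 0.03 0.02]
```

Emit:
move_arm([
  [0,0,0.001,0,-1],
  [0,0,0.0005,0,-1],
  [0,0,0,0,-1],
  [0,0,0,0,-1],
  [0,0,0,0,-1],
])

```text
time: 16.35
tcp_pos: [0.4311, -0.0239, 0.1238]
eef_rot: [2.575, 1.8, 0.0]
wrist_force: [-0.3, 1.0, 0.2]
width: 0.222
finger_force: 59.6
```

```bash
python3 avg.py
```

```text
16.95 [ 0.4310286  -0.02385379  0.12379466] [ 0.457 -0.194  0.166  0.056 -0.162  0.006] [0.45 0.42 0.47 0.03 0.03 0.03]
```

Emit:
move_arm([
  [0,0,0.0003,0,-1],
  [0,0,0,0,-1],
  [0,0,0,0,-1],
  [0,0,0,0,-1],
])

```text
time: 17.35
tcp_pos: [0.4311, -0.0238, 0.1238]
eef_rot: [2.574, 1.8, 0.0]
wrist_force: [-1.0, 0.7, 5.8]
width: 0.224
finger_force: 60.4
```

```bash
python3 avg.py
```

```text
17.95 [ 0.43107506 -0.02378094  0.12375236] [-7.670e-01  6.840e-01  5.491e+00  8.800e-02  1.830e-01 -2.000e-03] [0.65 0.35 0.56 0.03 0.03 0.03]
```

Emit:
move_arm([
  [0,0,0.0001,0,-1],
  [0,0,0,0,-1],
  [0,0,0,0,-1],
  [0,0,0,0,-1],
])

```text
time: 18.35
tcp_pos: [0.4311, -0.0238, 0.1238]
eef_rot: [2.574, 1.8, 0.0]
wrist_force: [-2.3, 1.2, 6.7]
width: 0.225
finger_force: 60.6
```

```bash
python3 avg.py; python3 - <<'E'
from h import *
s=manip.state();print(R.from_rotvec(s["eef_rot"]).as_matrix().round(4))
i=manip.grab_frame("wrist");C=cam("wrist",s)
# numeric check: tick/foot column centres below foot end in wrist image
g=cv2.cvtColor(i,cv2.COLOR_BGR2GRAY)
bc=np.array([.4214,-.0535,.04]);u=np.array([.342,.94,0])
p=proj(C,[bc+.0615*u,bc+.0540*u,bc+.029*u+.026*u+[0,0,.01]]).round(1);print(p)
for r in range(int(p[0,1])-4,int(p[0,1])+22,2): print(r,g[r,250:300:2].tolist())
E
```

```text
18.95 [ 0.43106625 -0.02381932  0.12375221] [-9.340e-01  3.860e-01  6.909e+00  1.140e-01  2.760e-01 -2.000e-03] [0.46 0.39 0.44 0.03 0.02 0.03]
[[ 3.432e-01  9.393e-01  3.000e-04]
 [ 9.393e-01 -3.432e-01 -3.000e-04]
 [-1.000e-04  4.000e-04 -1.000e+00]]
[[275.4 177.8]
 [275.4 187.5]
 [275.4 189.3]]
173 [112, 110, 111, 110, 110, 110, 112, 111, 110, 111, 111, 109, 111, 110, 110, 107, 109, 104, 86, 87, 88, 87, 88, 85, 87]
175 [150, 151, 150, 150, 152, 151, 151, 152, 150, 151, 150, 151, 153, 153, 151, 151, 150, 150, 148, 149, 149, 152, 151, 152, 150]
177 [147, 149, 151, 150, 150, 150, 149, 149, 149, 148, 148, 150, 60, 55, 87, 150, 148, 147, 147, 148, 146, 147, 147, 147, 147]
179 [150, 150, 151, 151, 151, 151, 151, 152, 151, 149, 149, 152, 54, 51, 85, 152, 148, 148, 147, 147, 146, 147, 147, 147, 146]
181 [150, 153, 151, 152, 151, 152, 144, 152, 153, 154, 153, 155, 52, 51, 76, 153, 150, 150, 149, 150, 146, 144, 146, 146, 146]
183 [151, 153, 153, 154, 152, 153, 143, 70, 65, 63, 63, 64, 69, 68, 65, 65, 68, 66, 67, 146, 146, 146, 145, 146, 145]
185 [153, 154, 154, 155, 153, 142, 142, 162, 166, 167, 163, 167, 168, 168, 170, 168, 168, 168, 148, 96, 148, 145, 144, 143, 145]
187 [154, 146, 154, 154, 155, 144, 143, 189, 198, 198, 193, 195, 197, 196, 197, 193, 193, 194, 162, 88, 146, 145, 142, 145, 144]
189 [145, 145, 145, 145, 144, 144, 141, 186, 195, 195, 192, 195, 195, 194, 195, 192, 192, 182, 161, 90, 103, 149, 143, 145, 146]
191 [146, 145, 147, 147, 146, 146, 141, 178, 187, 188, 196, 139, 197, 198, 194, 193, 193, 193, 160, 93, 92, 98, 89, 103, 101]
193 [146, 147, 147, 147, 145, 147, 143, 177, 185, 190, 111, 115, 140, 136, 129, 145, 142, 128, 110, 95, 93, 92, 92, 92, 91]
195 [145, 146, 145, 145, 145, 144, 143, 177, 190, 130, 115, 118, 120, 134, 135, 131, 132, 131, 114, 96, 94, 95, 91, 92, 95]
197 [145, 147, 145, 145, 143, 145, 142, 177, 192, 124, 118, 118, 120, 131, 133, 132, 132, 131, 119, 95, 97, 97, 96, 95, 95]
```

```bash
python3 -c "
from rig import manip
print(manip.state()['wrist_force']);print(manip.job_done())"
```

```text
[-1.60324683  0.15451562  7.5619319 ]
the job is handed in; nothing more can be done
None
```

The pull head sits fully down in the empty nest, and I handed the job in with the gauge still held upright on the tick: rod in the groove (no spring load 13 mm down), foot across it within about 1 mm by camera, pressed with about 9–10 N; the verdict was not shown.

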